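# Register a circuit board on the tooling plate and hold it home

### The job

On the electronics bench, take the collared steel stop pin from the black pin block and set it fully home in the bushing hole of the aluminium tooling plate. Then pick up the circuit board, lay it flat on the plate without dropping it, and press it into the corner so that its plain long edge (the one opposite the grey terminal strip) is square against the steel fence and its short edge is against the pin. Keep holding and pressing it firmly against both stops and finish like that, without letting go, so that I can swing the microscope over it; leave the other things on the bench where they are.

Things in the scene. Friction and masses are not known exactly. Their poses are not given: they have to be found in the camera images.
- plate: aluminium tooling plate, 160 (x) by 230 (y) by 16 mm thick, lying on the 4 mm blue mat; it does not move. Origin at the centre of its underside (4 mm above the bench), z up, x points to the side with the fence. A shallow relief pocket 50 x 100 x 10 mm deep is milled in its top at x -8 to 42, y -58 to 42 mm; the board in place covers it entirely.
- fence: straight steel fence bar fixed on the plate's top, 12 (x) by 160 (y) by 10 mm high. Origin at the centre of its underside, at plate x = 68, y = -20, z = 16 mm; axes as the plate's. Its stop face, towards -x, is the plane plate x = 62 mm and runs from plate y = -100 to 60 mm. Friction of the board on plate, fence and pin takes up part of any push: up to about the load itself.
- hole (a point): centre of the mouth of the bushing hole for the stop pin, on the plate's top face (plate x = 29, y = 70, z = 16 mm), rimmed by a dark steel ring. Upright round hole 10 mm in diameter, through the plate, 16 mm deep.
- rack: black plastic pin block, 90 (x) by 36 (y) by 20 mm high, on the mat; it does not move. Origin at the centre of its underside. Two upright 10 mm holes at x = -25 and +25 mm hold the two pins.
- stop_pin: steel stop pin, 50 g, upright in one of the block's holes, collar resting on the block. Origin at the lower tip, z up the pin: shank 8 mm diameter, 0 to 14 mm (nose tapers to 5 mm over 4 mm); collar 16 mm diameter, 14 to 24 mm; plain grip 12 mm diameter, 24 to 56 mm. Home in the plate the collar lies on the plate and the tip is 2 mm above the plate's underside.
- ball_pin: the other pin in the block, not needed: slim 8 mm shank with no collar and a black ball knob 20 mm in diameter, 52 mm tall overall. Origin at its lower tip.
- board: green circuit board, about 200 g, flat on the mat: 90 (x) by 140 (y) by 2.4 mm. Origin at the centre of its underside, z up. Grey terminal strip 14 mm high along the -x long edge; +x long edge plain, for the fence; +y short edge for the pin's collar. White relays 15 mm high at x -31 to -3, |y| 46 to 68. In place: origin at plate x 17, y -8 (to -7 with pin play), z 16 mm, axes parallel.
- module (a point): centre of the top of the tall black power module on the board (board x 12, y 0, 26.4 mm above the underside); 50 (board x) by 36 (board y) by 24 mm high, sturdy enough to hold the board by. Beside its +y and -y faces the board has only flat chips under 2 mm high.
- plain_edge (a point): middle of the board's plain long edge, at the underside (board x = 45, y = 0).
- pin_edge (a point): point on the board's short edge that meets the pin, at the underside (board x = 12, y = 70).
- spool: spool of solder, 52 mm in diameter, 40 mm high, standing on the mat; leave it. Origin at the centre of its underside.
- screwdriver: screwdriver, 170 mm long, lying on the mat beyond the board; leave it.
- flux: small white flux bottle with a black cap, 36 mm in diameter, 90 mm high, standing beyond the plate; leave it. Origin at the centre of its underside.
Mind the look-alikes: they are no part of the job. There is more than one size of the board; the job needs the larger.

How it is judged:
By the outcome, as a careful person would: the job done as asked, in the order asked, and still so for the second after the job is handed in, while the arm keeps its last pose, push and grip.
It also fails if it takes over 72 s, if anything falls off the work surface, if the arm or the gripper's body presses on something with over 40 N, if the wrist force passes 120 N, or if a joint passes its speed limit or range.

### The arm

A 7-joint arm with a two-finger parallel gripper is mounted at the origin on the work surface. World frame = base frame: x ahead of the robot, y to its left, z up, the work surface at z = 0. Lengths are in mm, angles in rad, forces in N, time in s.
With the tool pointing down it reaches from about 425 to 1025 mm from the base axis. Payload 9.4 kg.
Tool frame: the origin (TCP) lies midway between the tips of the shut fingers; the grasp point (between the pads) lies 19 mm behind it (env.tcp_to_grasp is the z of the grasp point in the tool frame, in mm); z points along the fingers, y is the direction in which the jaws open and shut (so a half turn about z gives the same grasp; the last joint's range is limited). The gripper opens to 85 mm and grips with 20 to 120 N. Pads are 22 mm wide; open, the fingers measure 114 mm over their backs; the gripper's body (76 mm by 85 mm) begins 54 mm behind the grasp point. The pads swing forward as they close: fully open they stand 13 mm farther back than shut.
Start: joints at [-0.077, 0.599, -0.003, 1.599, 0.002, 0.943, -0.08], TCP at [724.999, -0.007, 231.275] pointing down, gripper open.
Joint ranges: [-2.57, 2.57], [-0.35, 1.97], [-1.29, 1.29], [0.11, 2.56], [-1.05, 4.19], [0.11, 1.86], [-2.63, 2.63]. Speed limits (rad/s): [2.22, 2.22, 3.01, 3.01, 3.14, 3.14, 3.14].

### API

Orientations are given as a unit quaternion [x, y, z, w].
In Python, from station import env, capture gives the robot as it stands.
- The arm moves only by the tool arm_command, never from a script. Its argument "increments" is a list of rows, each an object of numbers: "fingers": the finger opening in m, from 0 to 0.0854; "tx", "ty", "tz": the shift along the tool's x, y, z in m; "spin": the turn about the tool's z in degrees. In form: [{"fingers": .., "tx": .., "ty": .., "tz": .., "spin": ..}, ...]. A call has 1 to 20 rows; each row is the pose to reach, as a shift and turn from the pose commanded when the call began, along the tool's axes at that moment; what a row does not reach only later rows make up. A row lasts 1/8 s, in which the tool goes at most 62.5 mm and 10.7 degrees, less where a joint would pass 70% of its speed; a pose out of reach is approached as far as the arm can. A call with a gripper value outside its range is refused whole. The fingers move at their own pace and stop on an object; "squeeze" is the grip in N (left out, the last holds). Time passes only in rows, so rows that repeat a pose let the fingers close. It gives the time, the measured TCP pose, the force and the opening at its end, in the units of the state.
- env.state(): the state, without advancing time (a new reading comes with each control period).
- capture(name): name is "scene" or "side" or "wrist"; returns a dict with "frame" (384x512x3 uint8, red, green, blue), "K" (3x3 intrinsics, pixels), "world_from_camera" (4x4, takes a point from camera to world coordinates). Camera axes: x right, y up, looking along -z (the intrinsics and any distortion apply to the point x, -y, -z); pixel columns grow to the right and rows downward; lengths in mm; the calibration is good to about 2 mm. A picture is of the moment at which its call begins. There is no depth.
- env.hand_in(): hands the job in, once; it reports no verdict.
The state is a dict: "time_s": time; "joint_positions": joint angles; "dq": joint speeds; "joint_torque": joint torques, N m; "tool_pos": TCP position; "eef_rot": TCP orientation; "wrist_force": force on the tool from outside, world axes, zero at the start; "ft_torque": the same for the moment, N m; "gripper_width": finger opening in mm.
Only numpy, scipy, OpenCV 4.12 (cv2) and the standard library are available. Lean on these libraries where they do the work, as an engineer would, in place of code of your own. Each camera call takes 0.05 s, during which the arm holds its last target. There are 200 camera calls.

## Working session

There is one attempt and no reset: what is moved stays moved. The work goes in short steps, Python scripts to look and compute and a tool call to move; the robot and the scene stay as the last step left them, time stands still between calls to the robot, and variables do not carry over. Pictures are saved under pics/ and viewed, about 8 in all and at most 12, crops included, and the job is handed in when it is done.

Besides the shell and the picture viewer there is one more tool, called as a command line: name --argument value ..., lists and objects as JSON in quotes. arm_command: Moves the arm, as the interface text tells. Its arguments: {"type":"object","properties":{"increments":{"type":"array"},"squeeze":{"type":"number"}},"required":["increments"]}

```bash
mkdir -p pics; ls
python3 - <<'E'
from station import env,capture
import cv2,numpy as np
a=[]
for n in ["scene","side","wrist"]:
    c=capture(n); cv2.imwrite(f"pics/{n}0.png",c["frame"][:,:,::-1]); np.savez(f"pics/{n}0.npz",K=c["K"],T=c["world_from_camera"]); print(n,{k:v for k,v in c.items() if k!='frame'})
print(env.state(),env.tcp_to_grasp)
E
```

```text
pics
scene {'K': array([[457.41732453,   0.        , 254.70553163],
       [  0.        , 457.41732453, 189.65474521],
       [  0.        ,   0.        ,   1.        ]]), 'world_from_camera': array([[-7.45222918e-01, -4.18649459e-01,  5.19013904e-01,
         1.07092995e+03],
       [ 6.66691092e-01, -4.82818745e-01,  5.67810750e-01,
         6.95909755e+02],
       [ 1.28759780e-02,  7.69167530e-01,  6.38917459e-01,
         7.46141959e+02],
       [ 0.00000000e+00,  0.00000000e+00,  0.00000000e+00,
         1.00000000e+00]])}
side {'K': array([[397.3128447 ,   0.        , 247.54458784],
       [  0.        , 397.3128447 , 197.19000681],
       [  0.        ,   0.        ,   1.        ]]), 'world_from_camera': array([[ 9.68739995e-01,  1.40211631e-01, -2.04654635e-01,
         3.10012458e+02],
       [-2.47917704e-01,  5.76843962e-01, -7.78323747e-01,
        -6.82233818e+02],
       [ 8.92374869e-03,  8.04730850e-01,  5.93572763e-01,
         6.30981757e+02],
       [ 0.00000000e+00,  0.00000000e+00,  0.00000000e+00,
         1.00000000e+00]])}
wrist {'K': array([[317.34835807,   
[... 536 characters left out ...]
[-0.07673436,  0.59999079, -0.00256021,  1.59993012,  0.0018204 ,
        0.94291339, -0.07979687]), 'dq': array([ 0.00128907, -0.00261074, -0.00043818, -0.00287128,  0.00047464,
       -0.00058024, -0.00092777]), 'joint_torque': array([ 2.03994307e-03, -7.76993966e+01,  1.56661626e+00, -2.58236039e+01,
        1.25704729e-02,  6.78423472e-03, -1.49589243e-05]), 'tool_pos': array([7.24647509e+02, 2.27578266e-02, 2.30585106e+02]), 'eef_rot': array([ 7.07063615e-01,  7.07149673e-01, -4.80261301e-04, -3.91821747e-04]), 'wrist_force': array([-0.17649199,  0.36829992, -0.22787556]), 'ft_torque': array([ 0.00947156,  0.0645391 , -0.05082845]), 'gripper_width': 85.0007130937237} -18.700000000000003
```

View pics/scene0.png

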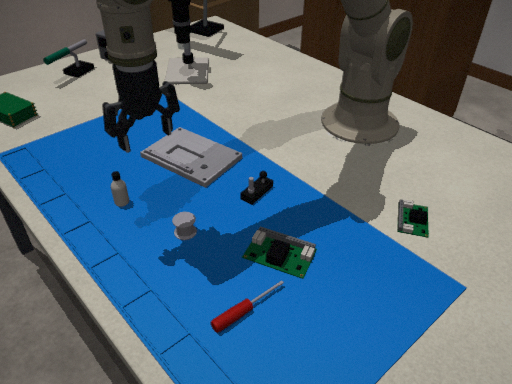

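View pics/side0.png

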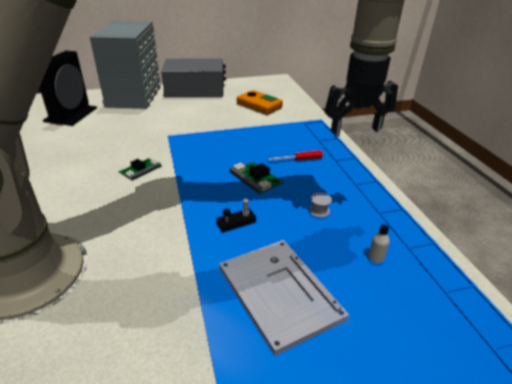

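The scene view shows the plate near (190,158), the pin block at (257,188) with the grey pin left and the black knob right, the big board at (280,252), and the small look-alike off the mat at (413,218). The side view shows the plate at (283,293), the hole at (275,259), the block at (237,217), and the board at (257,176).

```bash
cat > h.py <<'E'
import cv2,numpy as np
from scipy.spatial.transform import Rotation as R
def ray(K,T,uv):
    d=np.array([(uv[0]-K[0,2])/K[0,0],-(uv[1]-K[1,2])/K[1,1],-1]); return T[:3,3],T[:3,:3]@d
def onz(c,uv,z):
    o,d=ray(c["K"],c["world_from_camera"] if "world_from_camera" in c else c["T"],uv); return (o+d*(z-o[2])/d[2])[:2].round(1)
def proj(c,p):
    T=c["world_from_camera"]; q=T[:3,:3].T@(np.array(p,float)-T[:3,3]); return (c["K"][0,2]+c["K"][0,0]*q[0]/-q[2], c["K"][1,2]-c["K"][1,1]*q[1]/-q[2])
def save(n,img,crop=None,s=1):
    if crop: x0,y0,x1,y1=crop; img=img[y0:y1,x0:x1]
    cv2.imwrite("pics/"+n,cv2.resize(img[:,:,::-1],None,fx=s,fy=s,interpolation=cv2.INTER_CUBIC))
E
python3 - <<'E'
from h import *
S=np.load("pics/scene0.npz");D=np.load("pics/side0.npz")
for n,s,d,z in [("plate",(190,158),(283,293),20),("rack",(257,188),(237,217),15),("board",(280,252),(257,176),6),("hole",None,(275,259),20),("spool",(184,222),(320,204),40),("flux",(116,176),(384,230),90),("drvhandle",(232,317),(310,156),15),("drvtip",(283,284),(270,160),10),("mod",(280,248),(262,171),30)]:
    print(n, s and onz(S,s,z), onz(D,d,z))
w=cv2.imread("pics/side0.png"); s=cv2.imread("pics/scene0.png")
a=cv2.resize(s[120:290,110:350],None,fx=3.2,fy=3.2,interpolation=2)
cv2.imwrite("pics/c0.png",a)
w=cv2.imread("pics/wrist0.png"); cv2.imwrite("pics/c1.png",w)
E
```

```text
plate [ 523.9 -163.7] [ 509.8 -203.1]
rack [468.3  45.1] [477.1  52.5]
board [569.7 232.6] [577.  229.7]
hole None [ 522.5 -111. ]
spool [690.9  49.3] [679.7  23.4]
flux [ 747.5 -134.4] [ 743.  -150.7]
drvhandle [757.9 296.4] [759.8 285.4]
drvtip [628.6 301.4] [636.9 299.2]
mod [578.  239.4] [587.2 215.9]
```

View pics/c0.png

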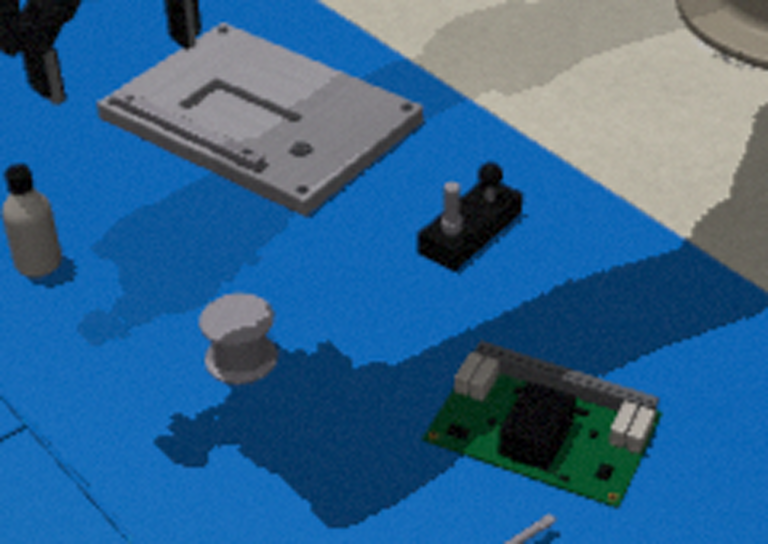

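The crop shows the fence on the plate's lower-left side (towards world +x), with the hole at crop (301,149). The steel collared pin is at (452,210) and the ball pin behind it at (490,180). The board's terminal strip faces the robot, so its axes nearly match the plate's. I'll look from the wrist camera above the block and plate.

arm_command --increments '[{"ty": -0.06},{"ty": -0.12},{"ty": -0.18},{"ty": -0.225,"tx": -0.02},{"ty": -0.225,"tx": -0.02},{"ty": -0.225,"tx": -0.02}]'

```text
$.increments[0]: bad value
```

Run:
```python
from station import env,capture
from h import *
c=capture("wrist"); save("w1.png",c["frame"],s=1.5); cv2.imwrite("pics/w1raw.png",c["frame"][:,:,::-1]);np.savez("pics/w1.npz",K=c["K"],T=c["world_from_camera"])
print(env.state()["tool_pos"])
```

```text
[ 7.24753924e+02 -6.50703717e-03  2.30762647e+02]
```

View pics/w1.png

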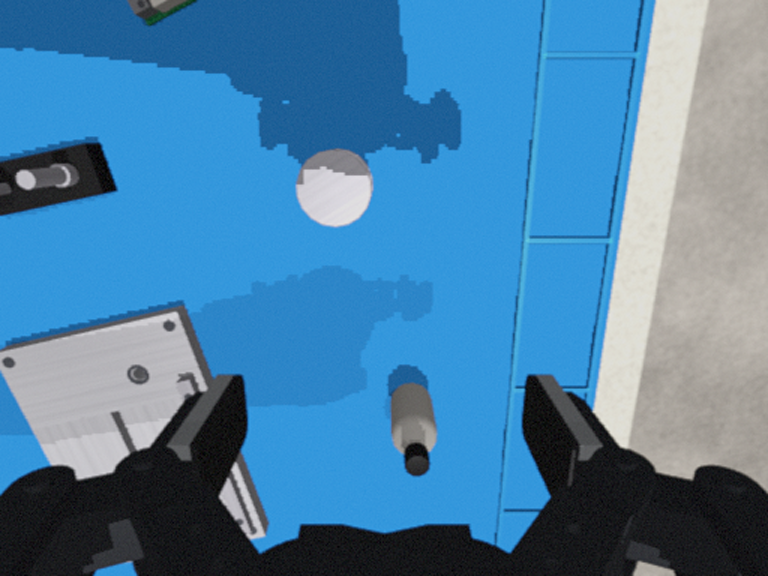

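The first command was refused because rows need every field. The picture (from the start pose) still shows the pin grip top at (25,180) and the hole at (138,374). The plate and block are yawed about +13°.

arm_command --increments '[{"fingers": 0.085,"tx": 0,"ty": -0.06,"tz": 0,"spin": 0},{"fingers": 0.085,"tx": 0.01,"ty": -0.12,"tz": 0,"spin": 0},{"fingers": 0.085,"tx": 0.02,"ty": -0.18,"tz": 0,"spin": 0},{"fingers": 0.085,"tx": 0.02,"ty": -0.225,"tz": 0,"spin": 0},{"fingers": 0.085,"tx": 0.02,"ty": -0.225,"tz": 0,"spin": 0},{"fingers": 0.085,"tx": 0.02,"ty": -0.225,"tz": 0,"spin": 0}]'

```text
time_s: 0.95
tool_pos: [501.1, 20.1, 231.7]
eef_rot: [0.707, 0.707, 0.001, 0.001]
wrist_force: [0.8, -0.7, 0.2]
gripper_width: 85.1
```

Run:
```python
from station import env,capture
from h import *
c=capture("wrist"); save("w2.png",c["frame"],s=1.5); cv2.imwrite("pics/w2raw.png",c["frame"][:,:,::-1]);np.savez("pics/w2.npz",K=c["K"],T=c["world_from_camera"])
print(env.state()["tool_pos"])
```

```text
[501.3806538   20.04982088 231.505782  ]
```

View pics/w2.png

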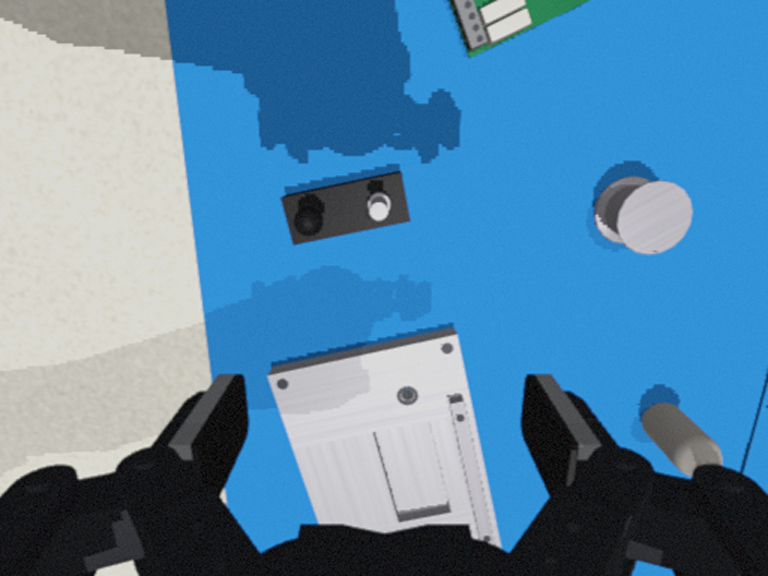

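Wrist view: pin top at (378,206), hole ring at (407,395), plate top corners at (269,375) and (456,331), and ball knob at (308,213). Measuring now.

```bash
cat >> h.py <<'E'
def blob(m,uv,r=25):
    """centroid/area of component of mask nearest uv"""
    n,l,st,ce=cv2.connectedComponentsWithStats(m.astype(np.uint8)); 
    k=1+np.argmin(np.hypot(*(ce[1:]-uv).T)+1e3*(st[1:,4]<8)); return ce[k],st[k]
E
python3 - <<'E'
from h import *
im=cv2.imread("pics/w2raw.png"); c=dict(np.load("pics/w2.npz")); c={"K":c["K"],"world_from_camera":c["T"]}
h=cv2.cvtColor(im,cv2.COLOR_BGR2HSV); g=cv2.cvtColor(im,cv2.COLOR_BGR2GRAY)
p,s=blob((g>170),(252,138)); print("pintop",p,s,onz(c,p,66))
p2,s2=blob(g<90,(271.5,263.5)); print("hole",p2,s2,onz(c,p2,20))
# mask rack dark
m=((g<95)&(h[:,:,1]<120)); n,l,st,ce=cv2.connectedComponentsWithStats(m.astype(np.uint8)); k=l[140,225]; 
print(st[k]); pts=np.argwhere(l==k)[:,::-1].astype(np.float32); r=cv2.minAreaRect(pts); print(r,[onz(c,q,24) for q in cv2.boxPoints(r)])
# plate top: far edge and right edge fits
print(g[225:262:2,220]);print(g[236:250,240],g[216:236,300])
for uv in [(269,375),(456,331),(498,545),(316,520)]: print(onz(c,np.array(uv)/1.5,20))
for uv in [(387.5,434),(375,432),(436,418),(399,521),(451,508)]: print('pocket',onz(c,np.array(uv)/1.5,20))
# fence top z30 corners
for uv in [(449,396),(463,394)]: print('fence',onz(c,np.array(uv)/1.5,30))
S=np.load("pics/scene0.npz"); print("scene pin top",onz(S,(110+452/3.2,120+186/3.2),66),"hole",onz(S,(110+301/3.2,120+149/3.2),20))
E
```

```text
pintop [253.07633588 139.59541985] [247 131  13  16 131] [499.   53.1]
hole [271.77777778 262.5       ] [269 260   6   6  18] [ 522.1 -108.2]
[ 188  115   85   48 2393]
((230.09613037109375, 138.48077392578125), (33.14362716674805, 80.79985046386719), 78.69007110595703) [array([426.9,  57.3]), array([513.2,  74.2]), array([520.8,  39.1]), array([431.9,  21.1])]
[109 111 110 114  58  64  82  77 163 198 195 197 197 196 200 194 198 196
 200]
[109 198 211 211 209 208 207 205 202 201 200 199 200 202] [ 80  77  80  88  89  85  85 126 213 220 219 219 207 159 110 101 100 104
 128 191]
[406.8 -90.5]
[560.1 -51.2]
[ 609.9 -269.5]
[ 439.4 -239.9]
pocket [ 505.2 -147.5]
pocket [ 494.4 -145.5]
pocket [ 546.7 -131.7]
pocket [ 516.2 -241.2]
pocket [ 563.7 -226.5]
fence [ 555.4 -104.5]
fence [ 566.7 -102.7]
scene pin top [495.8  53.8] hole [ 518.5 -108.1]
```

arm_command --increments '[{"fingers": 0.06,"tx": 0.01,"ty": 0,"tz": 0.01,"spin": 10},{"fingers": 0.06,"tx": 0.02,"ty": 0,"tz": 0.02,"spin": 20},{"fingers": 0.06,"tx": 0.034,"ty": -0.003,"tz": 0.035,"spin": 30},{"fingers": 0.06,"tx": 0.034,"ty": -0.003,"tz": 0.05,"spin": 40},{"fingers": 0.06,"tx": 0.034,"ty": -0.003,"tz": 0.065,"spin": 50},{"fingers": 0.06,"tx": 0.034,"ty": -0.003,"tz": 0.08,"spin": 60},{"fingers": 0.06,"tx": 0.034,"ty": -0.003,"tz": 0.08,"spin": 70},{"fingers": 0.06,"tx": 0.034,"ty": -0.003,"tz": 0.08,"spin": 76},{"fingers": 0.06,"tx": 0.034,"ty": -0.003,"tz": 0.08,"spin": 76},{"fingers": 0.06,"tx": 0.034,"ty": -0.003,"tz": 0.08,"spin": 76}]'

```text
time_s: 2.25
tool_pos: [497.6, 54.0, 151.0]
eef_rot: [0.992, 0.123, 0.0, 0.0]
wrist_force: [0.6, 0.4, 0.2]
gripper_width: 59.9
```

Run:
```python
from station import env,capture
from h import *
c=capture("wrist"); save("w3.png",c["frame"],s=1.5); cv2.imwrite("pics/w3raw.png",c["frame"][:,:,::-1]);np.savez("pics/w3.npz",K=c["K"],T=c["world_from_camera"])
st=env.state();print(st["tool_pos"],st["joint_positions"],R.from_quat(st["eef_rot"]).as_matrix().round(4))
print(proj(c,(498,54.5,66)))
```

```text
[497.48671623  54.00828271 151.15069126] [-0.44581296  0.47134155  0.31334054  2.1976491  -0.29026825  0.51033988
 -1.23423689] [[ 9.698e-01  2.439e-01  2.000e-04]
 [ 2.439e-01 -9.698e-01 -1.000e-04]
 [ 2.000e-04  2.000e-04 -1.000e+00]]
(np.float64(256.0799187168272), np.float64(198.11908368146263))
```

View pics/w3.png

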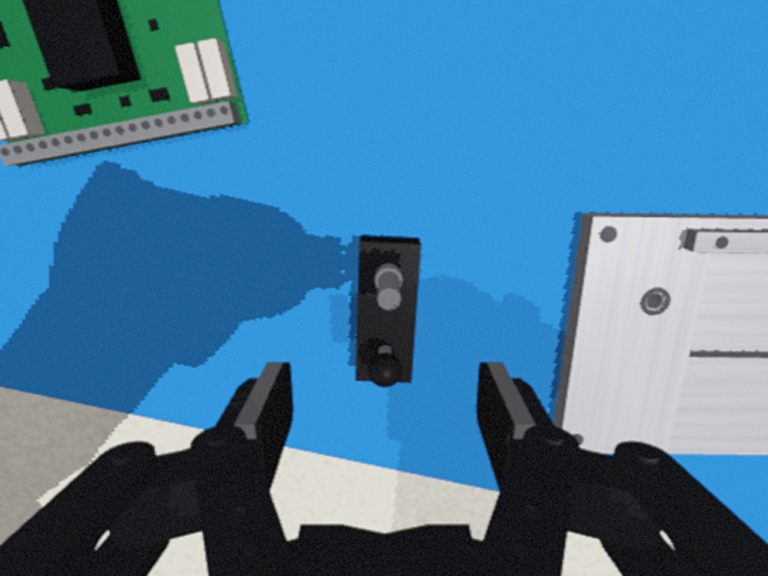

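Pin top centre at (389,299), hole ring at (655,300), board strip and corner at (240,120). All are clear, so I'll refine the pin and hole positions.

Run:
```python
from h import *
im=cv2.imread("pics/w3raw.png"); c=dict(np.load("pics/w3.npz")); c={"K":c["K"],"world_from_camera":c["T"]}
g=cv2.cvtColor(im,cv2.COLOR_BGR2GRAY)
print("pintop",onz(c,(259.3,199.3),66)); print("collar top",onz(c,(258.5,184.5),34))
p,s=blob(g[180:220,410:460]<110,(26,20)); p=p+[410,180]; print("hole",p,s,onz(c,p,20))
print(g[190:210,248:272])
for n,uv in dict(pc1=(592,215),fence=(688,231),cor=(240,124)).items(): print(n,onz(c,np.array(uv)/1.5,20 if n!='fence' else 30))
# board corner strip end etc z~6.4
print([onz(c,np.array(q)/1.5,6.4) for q in [(247,122),(218,0)]], [onz(c,np.array(q)/1.5,20) for q in [(241,100),(0,146)]])
```

```text
pintop [497.7  51.9]
collar top [499.9  52.8]
hole [436.14857143 200.33714286] [ 17  12  19  18 175] [ 521.2 -109.3]
[[ 16  31  78 106 101  85  84  87  89  88  87  83  88  84  85  86  83  80
   86  77  48  44  40  46]
 [ 19  25  60  93  96  87  88  86  87  91  87  87  90  86  83  84  77  77
   77  67  42  45  40  46]
 [ 22  26  32  61  79  85  86  90  94 110 120 126 117 105  96  84  84  77
   68  50  42  39  42  45]
 [ 21  22  25  48  75  87 101 116 123 125 128 129 126 126 124 120  99  82
   63  41  42  42  43  39]
 [ 21  29  26  52  76  98 116 128 127 127 127 126 131 127 127 124 114  96
   67  45  39  37  37  44]
 [ 22  28  23  52  89 115 128 130 128 126 125 129 127 127 125 129 124 114
   84  49  38  43  39  39]
 [ 41  39  43  59 100 128 128 127 130 129 127 128 129 129 125 130 128 127
  108  56  45  41  43  38]
 [ 45  42  45  68 111 125 127 127 125 128 128 127 128 127 127 127 130 129
  111  70  43  41  43  45]
 [ 41  35  38  77 110 125 126 123 123 125 125 126 123 126 124 125 127 124
  113  77  45  42  38  43]
 [ 35  36  41  90 121 127 124 126 123 124 127 123 124 126 125 126 127 125

[... 489 characters left out ...]
116  99  89  65
   47  43  36  40  42  39]
 [ 39  34  38  35  28  36  68  95 116 126 125 117 104 105 103  85  58  44
   38  37  42  37  38  43]
 [ 35  31  39  39  39  36  38  51  70  83  90  95  74  65  59  52  40  35
   41  42  38  37  45  44]
 [ 38  40  40  38  33  39  36  37  41  44  54  55  49  44  39  37  39  39
   41  41  41  41  38  43]
 [ 35  37  36  39  32  39  40  35  34  35  35  38  36  39  43  33  42  37
   44  31  40  39  33  39]
 [ 34  37  39  40  35  35  36  42  39  37  39  39  34  39  36  34  39  40
   32  39  40  35  42  39]]
pc1 [560.7 -53.1]
fence [ 565.9 -104. ]
cor [560.1 151.2]
[array([561.6, 151.3]), array([618.5, 176.2])] [array([572.4, 152.6]), array([516.3, 277.7])]
```

arm_command --increments '[{"fingers": 0.06,"tx": 0,"ty": 0.002,"tz": 0.04,"spin": 0},{"fingers": 0.06,"tx": 0,"ty": 0.002,"tz": 0.08,"spin": 0},{"fingers": 0.06,"tx": 0,"ty": 0.002,"tz": 0.105,"spin": 0},{"fingers": 0.06,"tx": 0,"ty": 0.002,"tz": 0.114,"spin": 0},{"fingers": 0.06,"tx": 0,"ty": 0.002,"tz": 0.114,"spin": 0},{"fingers": 0.0,"tx": 0,"ty": 0.002,"tz": 0.114,"spin": 0},{"fingers": 0.0,"tx": 0,"ty": 0.002,"tz": 0.114,"spin": 0},{"fingers": 0.0,"tx": 0,"ty": 0.002,"tz": 0.114,"spin": 0},{"fingers": 0.0,"tx": 0,"ty": 0.002,"tz": 0.114,"spin": 0},{"fingers": 0.0,"tx": 0,"ty": 0.002,"tz": 0.114,"spin": 0},{"fingers": 0.0,"tx": 0,"ty": 0.002,"tz": 0.114,"spin": 0}]' --squeeze 50

```text
time_s: 3.68
tool_pos: [497.9, 52.3, 38.0]
eef_rot: [0.993, 0.122, 0.001, -0.0]
wrist_force: [-1.1, 0.7, 6.7]
gripper_width: 10.4
```

arm_command --increments '[{"fingers": 0.0,"tx": 0,"ty": 0,"tz": -0.02,"spin": 0},{"fingers": 0.0,"tx": 0,"ty": 0,"tz": -0.045,"spin": 0},{"fingers": 0.0,"tx": -0.002,"ty": 0.02,"tz": -0.05,"spin": 0},{"fingers": 0.0,"tx": -0.006,"ty": 0.06,"tz": -0.05,"spin": 0},{"fingers": 0.0,"tx": -0.011,"ty": 0.11,"tz": -0.05,"spin": 0},{"fingers": 0.0,"tx": -0.015,"ty": 0.145,"tz": -0.045,"spin": 0},{"fingers": 0.0,"tx": -0.0165,"ty": 0.16,"tz": -0.035,"spin": 0},{"fingers": 0.0,"tx": -0.0165,"ty": 0.162,"tz": -0.03,"spin": 0},{"fingers": 0.0,"tx": -0.0165,"ty": 0.162,"tz": -0.03,"spin": 0},{"fingers": 0.0,"tx": -0.0165,"ty": 0.162,"tz": -0.03,"spin": 0}]'

```text
time_s: 4.92
tool_pos: [520.7, -108.0, 67.5]
eef_rot: [0.992, 0.123, -0.0, -0.0]
wrist_force: [-0.2, -0.5, -0.5]
gripper_width: 10.1
```

Run:
```python
from station import env,capture
from h import *
c=capture("wrist"); im=c["frame"]; cv2.imwrite("pics/w4raw.png",im[:,:,::-1]);np.savez("pics/w4.npz",K=c["K"],T=c["world_from_camera"])
d=capture("side"); e=capture("scene")
for n,q in (("side",d),("scene",e)): cv2.imwrite(f"pics/{n}4raw.png",q["frame"][:,:,::-1])
T=lambda q,x0,y0,w,h,s: cv2.resize(q["frame"][y0:y0+h,x0:x0+w],None,fx=s,fy=s,interpolation=2)
st=env.state();print(st["tool_pos"],st["gripper_width"],st["wrist_force"])
t=st["tool_pos"]; pw=proj(c,t); ps=proj(d,t); pe=proj(e,t); print(pw,ps,pe,proj(c,(521.3,-109.2,20)),proj(d,(521.3,-109.2,20)))
f=lambda p:(int(p[0]-40),int(p[1]-25))
a=np.hstack([T(c,*(int(pw[0]-65),int(pw[1]-60)),130,150,4)[:600,:520],]) 
b=np.vstack([T(d,*f(ps),80,80,3.5),T(e,*f(pe),80,80,3.5)]); b=b[:a.shape[0]] if b.shape[0]>a.shape[0] else np.pad(b,((0,a.shape[0]-b.shape[0]),(0,0),(0,0)))
cv2.imwrite("pics/c4.png",np.hstack([a,b])[:,:,::-1]); print(a.shape,b.shape)
```

```text
[ 520.83944576 -108.36737712   67.54250512] 10.221241661363974 [ 0.71896723 -0.63757605 -0.26736949]
(np.float64(257.5347652875317), np.float64(253.25822349497415)) (np.float64(274.99009251071413), np.float64(241.93486736334307)) (np.float64(202.18399377582568), np.float64(152.05045772442946)) (np.float64(258.69043890540587), np.float64(217.087090833972)) (np.float64(274.2052715755539), np.float64(258.5188151149292))
(600, 520, 3) (600, 280, 3)
```

View pics/c4.png

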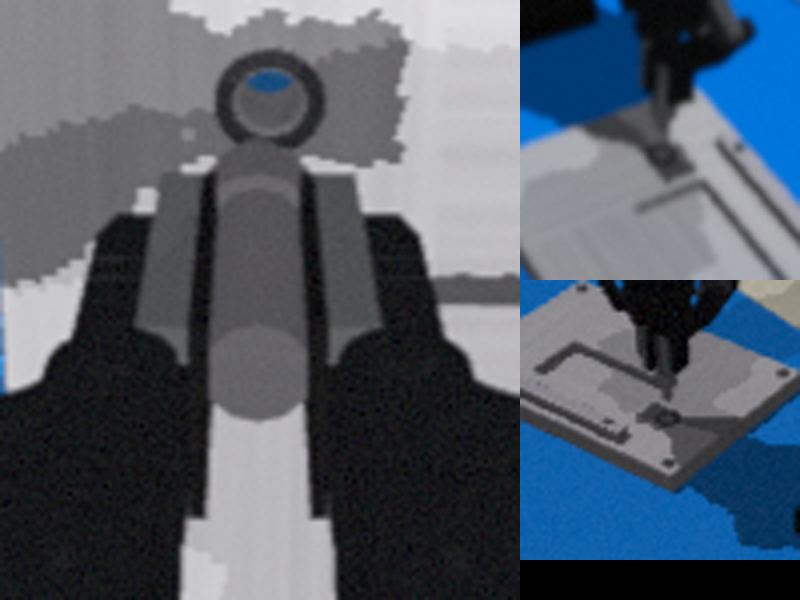

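Wrist crop: hole ring centre at crop (270,102), pin top centre at (258,372), pin upright between the pads. Next is the offset from pin to hole.

Run:
```python
from h import *
c=dict(np.load("pics/w4.npz")); c={"K":c["K"],"world_from_camera":c["T"]}
g=cv2.imread("pics/w4raw.png",0)
o=np.array((192,193))
ht=np.array((270,102))/4+o-.4; pt=np.array((258,372))/4+o-.4
H=onz(c,ht,20)
print("hole",H,"pintop",onz(c,pt,95.5))
X=np.array([.9698,.2439]);Y=np.array([.2439,-.9698])
for P in (onz(c,pt,95.5),np.array([520.8,-108.4])): d=H-P; print("tx,ty",d@X,d@Y)
```

```text
hole [ 520.7 -109.6] pintop [ 520.7 -107.7]
tx,ty -0.46340999999999793 1.8426199999999917
tx,ty -0.389659999999909 1.139370000000011
```

arm_command --increments '[{"fingers": 0.0,"tx": -0.0005,"ty": 0.0017,"tz": 0.005,"spin": 0},{"fingers": 0.0,"tx": -0.0005,"ty": 0.0017,"tz": 0.012,"spin": 0},{"fingers": 0.0,"tx": -0.0005,"ty": 0.0017,"tz": 0.018,"spin": 0},{"fingers": 0.0,"tx": -0.0005,"ty": 0.0017,"tz": 0.022,"spin": 0},{"fingers": 0.0,"tx": -0.0005,"ty": 0.0017,"tz": 0.026,"spin": 0},{"fingers": 0.0,"tx": -0.0005,"ty": 0.0017,"tz": 0.026,"spin": 0}]'

```text
time_s: 5.82
tool_pos: [520.6, -110.8, 41.0]
eef_rot: [0.993, 0.122, -0.0, -0.0]
wrist_force: [-0.2, -0.1, -0.4]
gripper_width: 10.2
```

arm_command --increments '[{"fingers": 0.0,"tx": 0,"ty": 0,"tz": 0.003,"spin": 0},{"fingers": 0.0,"tx": 0,"ty": 0,"tz": 0.006,"spin": 0},{"fingers": 0.0,"tx": 0,"ty": 0,"tz": 0.008,"spin": 0},{"fingers": 0.0,"tx": 0,"ty": 0,"tz": 0.009,"spin": 0},{"fingers": 0.0,"tx": 0,"ty": 0,"tz": 0.009,"spin": 0}]'

```text
time_s: 6.45
tool_pos: [521.0, -110.6, 33.8]
eef_rot: [0.993, 0.122, 0.001, -0.0]
wrist_force: [-2.4, 3.7, 23.8]
gripper_width: 10.4
```

arm_command --increments '[{"fingers": 0.05,"tx": 0,"ty": 0,"tz": -0.001,"spin": 0},{"fingers": 0.05,"tx": 0,"ty": 0,"tz": -0.001,"spin": 0},{"fingers": 0.05,"tx": 0,"ty": 0,"tz": -0.001,"spin": 0},{"fingers": 0.05,"tx": 0,"ty": 0,"tz": -0.003,"spin": 0},{"fingers": 0.07,"tx": 0,"ty": 0,"tz": -0.03,"spin": 0},{"fingers": 0.07,"tx": 0,"ty": 0,"tz": -0.07,"spin": 0},{"fingers": 0.07,"tx": 0.0,"ty": -0.02,"tz": -0.12,"spin": 0},{"fingers": 0.07,"tx": 0.03,"ty": -0.06,"tz": -0.125,"spin": -3},{"fingers": 0.07,"tx": 0.055,"ty": -0.115,"tz": -0.125,"spin": -6},{"fingers": 0.07,"tx": 0.08,"ty": -0.17,"tz": -0.125,"spin": -9.7},{"fingers": 0.07,"tx": 0.105,"ty": -0.225,"tz": -0.125,"spin": -9.7},{"fingers": 0.07,"tx": 0.13,"ty": -0.28,"tz": -0.125,"spin": -9.7},{"fingers": 0.07,"tx": 0.148,"ty": -0.323,"tz": -0.125,"spin": -9.7},{"fingers": 0.07,"tx": 0.148,"ty": -0.323,"tz": -0.125,"spin": -9.7},{"fingers": 0.07,"tx": 0.148,"ty": -0.323,"tz": -0.125,"spin": -9.7}]'

```text
time_s: 8.32
tool_pos: [585.7, 237.5, 157.0]
eef_rot: [0.979, 0.205, -0.0, 0.0]
wrist_force: [0.2, -0.3, -0.2]
gripper_width: 69.9
```

Run:
```python
from station import env,capture
from h import *
c=capture("wrist"); im=c["frame"]; cv2.imwrite("pics/w5raw.png",im[:,:,::-1]);np.savez("pics/w5.npz",K=c["K"],T=c["world_from_camera"])
d=capture("side"); cv2.imwrite("pics/side5raw.png",d["frame"][:,:,::-1])
st=env.state();print(st["tool_pos"],st["joint_positions"],R.from_quat(st["eef_rot"]).as_matrix().round(4))
a=cv2.resize(im,None,fx=1.5,fy=1.5,interpolation=2)[:500,:]
p=proj(d,(521,-110,40)); x,y=int(p[0]),int(p[1]); a[-160:,-200:]=cv2.resize(d["frame"][y-20:y+20,x-25:x+25],(200,160),interpolation=2)
cv2.imwrite("pics/c5.png",a[:,:,::-1])
```

```text
[586.04412799 236.42694158 157.34014534] [-0.65912874  0.58841988  0.28134778  1.89887513 -0.24401738  0.68792774
 -1.39238484] [[ 9.165e-01  4.000e-01 -2.000e-04]
 [ 4.000e-01 -9.165e-01 -9.000e-04]
 [-5.000e-04  7.000e-04 -1.000e+00]]
```

View pics/c5.png

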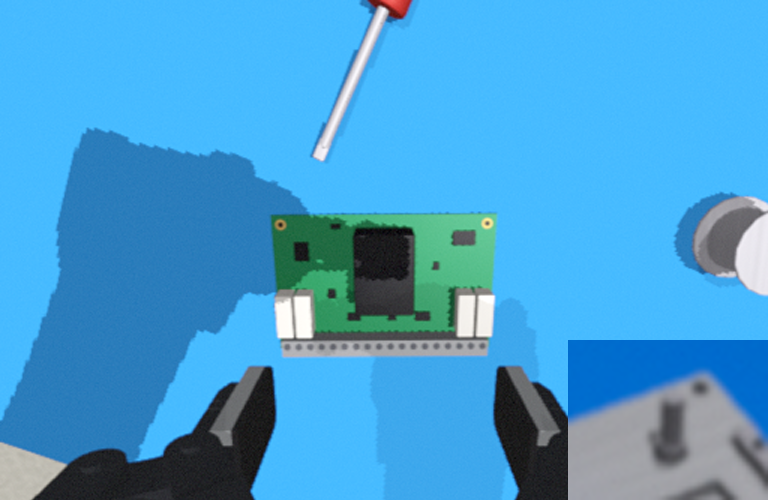

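The wrist view shows the large board (about 141 mm long) aligned with the tool: module top centre around (384,276), plain edge at the top (272–496, 213). The side inset shows the pin standing upright with its collar on the plate.

Run:
```python
from h import *
c=dict(np.load("pics/w5.npz")); c={"K":c["K"],"world_from_camera":c["T"]}
im=cv2.imread("pics/w5raw.png"); h=cv2.cvtColor(im,cv2.COLOR_BGR2HSV)
m=((h[:,:,0]>45)&(h[:,:,0]<88)&(h[:,:,1]>80)).astype(np.uint8)
n,l,st,ce=cv2.connectedComponentsWithStats(cv2.morphologyEx(m,cv2.MORPH_CLOSE,np.ones((3,3)))); k=1+np.argmax(st[1:,4]);print(st[k])
mm=l==k; 
xs=np.arange(190,325,5); pts=np.array([onz(c,(x,np.argmax(mm[:,x])-.5),6.4) for x in xs])
vx,vy,x0,y0=cv2.fitLine(pts.astype(np.float32),cv2.DIST_HUBER,0,.01,.01).ravel(); a=np.degrees(np.arctan2(vy,vx));print("plain edge dir",a, x0,y0)
rows=np.arange(150,190,4); L=np.array([onz(c,(np.argmax(mm[r]),r),6.4) for r in rows]); Rr=np.array([onz(c,(511-np.argmax(mm[r][::-1])+1,r),6.4) for r in rows])
for q in (L,Rr): v=cv2.fitLine(q.astype(np.float32),cv2.DIST_HUBER,0,.01,.01).ravel(); print(np.degrees(np.arctan2(v[1],v[0])),v[2:])
print("ends",onz(c,(272/1.5,213/1.5),6.4),onz(c,(496.5/1.5,213/1.5),6.4),"module",onz(c,(256.3,184),30.4))
```

```text
[ 181  142  150   80 7335]
plain edge dir -65.99305 614.53 252.41
24.368034 [565.21 304.47]
23.501225 [621.14    177.29001]
ends [588.  314.1] [643.7 187.5] module [585.3 237.2]
```

arm_command --increments '[{"fingers": 0.056,"tx": 0.001,"ty": 0,"tz": 0.05,"spin": -0.4},{"fingers": 0.056,"tx": 0.002,"ty": 0,"tz": 0.1,"spin": -0.4},{"fingers": 0.056,"tx": 0.002,"ty": 0,"tz": 0.13,"spin": -0.4},{"fingers": 0.056,"tx": 0.002,"ty": 0,"tz": 0.142,"spin": -0.4},{"fingers": 0.056,"tx": 0.002,"ty": 0,"tz": 0.148,"spin": -0.4},{"fingers": 0.056,"tx": 0.002,"ty": 0,"tz": 0.148,"spin": -0.4},{"fingers": 0.025,"tx": 0.002,"ty": 0,"tz": 0.148,"spin": -0.4},{"fingers": 0.025,"tx": 0.002,"ty": 0,"tz": 0.148,"spin": -0.4},{"fingers": 0.025,"tx": 0.002,"ty": 0,"tz": 0.148,"spin": -0.4},{"fingers": 0.025,"tx": 0.002,"ty": 0,"tz": 0.148,"spin": -0.4},{"fingers": 0.025,"tx": 0.002,"ty": 0,"tz": 0.148,"spin": -0.4},{"fingers": 0.025,"tx": 0.002,"ty": 0,"tz": 0.148,"spin": -0.4}]' --squeeze 100

```text
time_s: 9.93
tool_pos: [588.6, 239.3, 10.9]
eef_rot: [0.978, 0.209, 0.001, -0.0]
wrist_force: [-1.2, -0.9, 6.6]
gripper_width: 34.0
```

arm_command --increments '[{"fingers": 0.025,"tx": 0,"ty": 0,"tz": -0.01,"spin": 0},{"fingers": 0.025,"tx": 0,"ty": 0,"tz": -0.03,"spin": 0},{"fingers": 0.025,"tx": 0,"ty": 0,"tz": -0.06,"spin": 0},{"fingers": 0.025,"tx": -0.006,"ty": 0.01,"tz": -0.085,"spin": 0},{"fingers": 0.025,"tx": -0.02,"ty": 0.034,"tz": -0.09,"spin": 1},{"fingers": 0.025,"tx": -0.044,"ty": 0.075,"tz": -0.09,"spin": 2},{"fingers": 0.025,"tx": -0.071,"ty": 0.12,"tz": -0.09,"spin": 3},{"fingers": 0.025,"tx": -0.098,"ty": 0.165,"tz": -0.09,"spin": 4},{"fingers": 0.025,"tx": -0.125,"ty": 0.21,"tz": -0.09,"spin": 5.5},{"fingers": 0.025,"tx": -0.152,"ty": 0.256,"tz": -0.09,"spin": 7},{"fingers": 0.025,"tx": -0.178,"ty": 0.3,"tz": -0.09,"spin": 8.5},{"fingers": 0.025,"tx": -0.201,"ty": 0.34,"tz": -0.09,"spin": 9.7},{"fingers": 0.025,"tx": -0.217,"ty": 0.367,"tz": -0.09,"spin": 9.7},{"fingers": 0.025,"tx": -0.2225,"ty": 0.376,"tz": -0.09,"spin": 9.7},{"fingers": 0.025,"tx": -0.2225,"ty": 0.376,"tz": -0.09,"spin": 9.7},{"fingers": 0.025,"tx": -0.2225,"ty": 0.376,"tz": -0.09,"spin": 9.7}]'

```text
time_s: 11.92
tool_pos: [538.3, -193.5, 99.2]
eef_rot: [0.992, 0.126, -0.0, -0.0]
wrist_force: [-0.3, 0.8, -2.8]
gripper_width: 34.1
```

Run:
```python
from station import env,capture
from h import *
g=cv2.imread("pics/w3raw.png",0); c=dict(np.load("pics/w3.npz")); c={"K":c["K"],"world_from_camera":c["T"]}
e=[]
for x in range(400,508,4):
    col=g[130:160,x].astype(int); r=np.argmax(np.diff(col)); e.append(onz(c,(x,130+r+.5),20))
v=cv2.fitLine(np.array(e,np.float32),cv2.DIST_HUBER,0,.01,.01).ravel(); print("plate +x edge w3",np.degrees(np.arctan2(v[1],v[0])),v[2:])
g=cv2.imread("pics/w2raw.png",0); c=dict(np.load("pics/w2.npz")); c={"K":c["K"],"world_from_camera":c["T"]}
e=[]
for x in range(184,300,4):
    r0=int(250-(x-179)*29/125); col=cv2.blur(g,(1,1))[r0-8:r0+8,x].astype(int); r=np.argmax(np.diff(col)); e.append(onz(c,(x,r0-8+r+.5),20))
v=cv2.fitLine(np.array(e,np.float32),cv2.DIST_HUBER,0,.01,.01).ravel(); print("plate +y edge w2",np.degrees(np.arctan2(v[1],v[0])),v[2:])
c=capture("wrist"); im=c["frame"]; cv2.imwrite("pics/w6raw.png",im[:,:,::-1]);np.savez("pics/w6.npz",K=c["K"],T=c["world_from_camera"])
d=capture("side"); cv2.imwrite("pics/side6raw.png",d["frame"][:,:,::-1])
st=env.state();print(st["tool_pos"],st["gripper_width"],st["wrist_force"],R.from_quat(st["eef_rot"]).as_matrix().round(4)[:2,:2])
a=im[0:384]; b=d["frame"][190:374,160:400]
a=cv2.resize(a,None,fx=1.5,fy=1.5,interpolation=2)
b=cv2.resize(b,None,fx=1.1,fy=1.1,interpolation=2); a[-b.shape[0]:,-b.shape[1]:]=b
cv2.imwrite("pics/c6.png",a[:,:,::-1])
```

```text
plate +x edge w3 -78.68484 [569.3117  -93.29538]
plate +y edge w2 13.329393 [468.27 -75.33]
[ 538.53359425 -193.40320314   99.19612997] 33.85190039127178 [-0.02019905 -0.13288183 -2.37132961] [[ 0.9681  0.2507]
 [ 0.2507 -0.9681]]
```

View pics/c6.png

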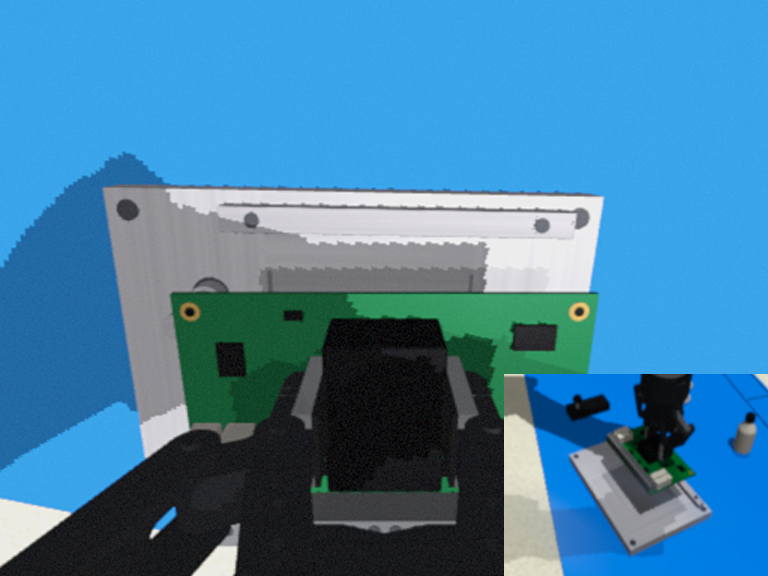

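Wrist view: the board is held level, and its plain edge runs (173,293)–(598,294). The fence is at (220–577, 205–238), the pin at (210,285) is clear of the board, and the plate runs about 1° clockwise of the board. I'll fit the angle and offsets.

Run:
```python
from h import *
im=cv2.imread("pics/w6raw.png"); g=cv2.cvtColor(im,cv2.COLOR_BGR2GRAY); h=cv2.cvtColor(im,cv2.COLOR_BGR2HSV); c=dict(np.load("pics/w6.npz")); c={"K":c["K"],"world_from_camera":c["T"]}
def fit(e,n):
    e=np.array(e,np.float32); v=cv2.fitLine(e,cv2.DIST_HUBER,0,.01,.01).ravel(); v[:2]*=np.sign(v[0]); print(n,np.degrees(np.arctan2(v[1],v[0])).round(2),v[2:]); return v
sat=h[:,:,1].astype(int)
e=[]  # plate far edge: saturation drops blue->grey
for x in range(80,395,5):
    r=115+np.argmax(sat[115:145,x]<110) ; e.append(onz(c,(x,r),20))
vp=fit(e,"plate +x edge")
grn=(h[:,:,0]>45)&(h[:,:,0]<88)&(sat>80)
e=[onz(c,(x,180+np.argmax(grn[180:215,x])),94.5) for x in range(125,395,5) ]
vb=fit(e,"board edge")
e=[onz(c,(150+np.argmax(grn[r,100:150])-50,r),94.5) for r in range(205,265,5)]
# fence lower top edge (stop face top, z30)
f=[]
for x in range(230,380,5):
    col=g[148:168,x].astype(int); f.append((x,148+np.argmin(np.diff(col))))
print(f[::4])
E=[onz(c,q,30) for q in f]; vf=fit(E,"fence?")
X=np.array([np.cos(np.radians(13.4)),np.sin(np.radians(13.4))])
print("dist board edge->plate edge along x",(vp[2:]-vb[2:])@X)
print("left bd corner",onz(c,(173/1.5,293/1.5),94.5),"right",onz(c,(598/1.5,294/1.5),94.5), "fence ends",onz(c,(220/1.5,205/1.5),30),onz(c,(575/1.5,212/1.5),30),"plate corners",onz(c,(105/1.5,187/1.5),20),onz(c,(602/1.5,196/1.5),20),"hole/pin grip?",onz(c,(210/1.5,285/1.5),62))
```

```text
plate +x edge -76.55 [ 587.71747 -165.30476]
board edge -75.69 [ 566.66113 -186.4926 ]
[(230, np.int64(161)), (250, np.int64(160)), (270, np.int64(162)), (290, np.int64(161)), (310, np.int64(160)), (330, np.int64(153)), (350, np.int64(157)), (370, np.int64(157))]
fence? -73.19 [ 578.1603 -213.3718]
dist board edge->plate edge along x 25.39333171000013
left bd corner [ 549.1 -119.1] right [ 583.7 -253.5] fence ends [ 567.3 -110.4] [ 603.9 -263.7] plate corners [560.  -55.1] [ 613.5 -277.3] hole/pin grip? [ 542.  -120.9]
```

arm_command --increments '[{"fingers": 0.025,"tx": 0,"ty": 0,"tz": 0.02,"spin": 0.9},{"fingers": 0.025,"tx": 0,"ty": 0,"tz": 0.045,"spin": 0.9},{"fingers": 0.025,"tx": 0,"ty": 0,"tz": 0.06,"spin": 0.9},{"fingers": 0.025,"tx": 0,"ty": 0,"tz": 0.067,"spin": 0.9},{"fingers": 0.025,"tx": 0,"ty": 0,"tz": 0.07,"spin": 0.9},{"fingers": 0.025,"tx": 0,"ty": 0,"tz": 0.07,"spin": 0.9}]'

```text
time_s: 12.78
tool_pos: [538.5, -195.0, 29.6]
eef_rot: [0.993, 0.118, 0.0, 0.0]
wrist_force: [-0.2, 0.2, -1.8]
gripper_width: 34.1
```

arm_command --increments '[{"fingers": 0.025,"tx": 0,"ty": 0,"tz": 0.001,"spin": 0},{"fingers": 0.025,"tx": 0,"ty": 0,"tz": 0.002,"spin": 0},{"fingers": 0.025,"tx": 0,"ty": 0,"tz": 0.003,"spin": 0},{"fingers": 0.025,"tx": 0,"ty": 0,"tz": 0.003,"spin": 0},{"fingers": 0.025,"tx": 0,"ty": 0,"tz": 0.003,"spin": 0}]'

```text
time_s: 13.4
tool_pos: [538.5, -195.0, 26.9]
eef_rot: [0.993, 0.118, 0.0, 0.0]
wrist_force: [-0.9, 0.7, 5.2]
gripper_width: 33.6
```

arm_command --increments '[{"fingers": 0.025,"tx": 0.003,"ty": 0,"tz": 0,"spin": 0},{"fingers": 0.025,"tx": 0.006,"ty": 0,"tz": 0,"spin": 0},{"fingers": 0.025,"tx": 0.008,"ty": 0,"tz": 0,"spin": 0},{"fingers": 0.025,"tx": 0.009,"ty": 0,"tz": 0,"spin": 0},{"fingers": 0.025,"tx": 0.009,"ty": 0,"tz": 0,"spin": 0},{"fingers": 0.025,"tx": 0.009,"ty": 0,"tz": 0,"spin": 0}]'

```text
time_s: 14.15
tool_pos: [544.7, -193.7, 26.8]
eef_rot: [0.993, 0.117, -0.002, -0.0]
wrist_force: [-8.8, -1.9, 11.2]
gripper_width: 33.9
```

```bash
python3 -c "
from station import env;s=env.state();print(s['tool_pos'],s['eef_rot'],s['wrist_force'],s['ft_torque'])"
```

```text
[ 544.66903892 -193.67649631   26.84380247] [ 9.93157385e-01  1.16772846e-01 -1.57432920e-03 -1.78732029e-04] [-8.78227177 -1.92099466 11.23909781] [-0.40788956  1.53906161 -0.01606858]
```

arm_command --increments '[{"fingers": 0.025,"tx": 0,"ty": -0.003,"tz": 0,"spin": 0},{"fingers": 0.025,"tx": 0,"ty": -0.006,"tz": 0,"spin": 0},{"fingers": 0.025,"tx": 0,"ty": -0.008,"tz": 0,"spin": 0},{"fingers": 0.025,"tx": 0,"ty": -0.0095,"tz": 0,"spin": 0},{"fingers": 0.025,"tx": 0,"ty": -0.0095,"tz": 0,"spin": 0},{"fingers": 0.025,"tx": 0,"ty": -0.0095,"tz": 0,"spin": 0}]'

```text
time_s: 14.9
tool_pos: [543.3, -187.4, 26.9]
eef_rot: [0.993, 0.116, -0.001, 0.002]
wrist_force: [-6.5, -11.3, 6.5]
gripper_width: 33.6
```

Run:
```python
from station import env,capture
from h import *
c=capture("wrist"); im=c["frame"]; cv2.imwrite("pics/w7raw.png",im[:,:,::-1]);np.savez("pics/w7.npz",K=c["K"],T=c["world_from_camera"])
d=capture("side"); cv2.imwrite("pics/side7raw.png",d["frame"][:,:,::-1])
s=env.state();print(s['tool_pos'],s['eef_rot'],s['wrist_force'],s['ft_torque'])
a=cv2.resize(im[60:320],None,fx=1.5,fy=1.5,interpolation=2)
b=cv2.resize(d["frame"][225:355,205:365],None,fx=1.4,fy=1.4,interpolation=2); a[-b.shape[0]:,-b.shape[1]:]=b
cv2.imwrite("pics/c7.png",a[:,:,::-1])
```

```text
[ 543.3264217  -187.37183025   26.90075919] [ 9.93273689e-01  1.15776360e-01 -5.98145923e-04  1.68989002e-03] [ -6.14236607 -11.50935027   6.62720822] [-1.99276563  1.2565841   0.08754823]
```

View pics/c7.png

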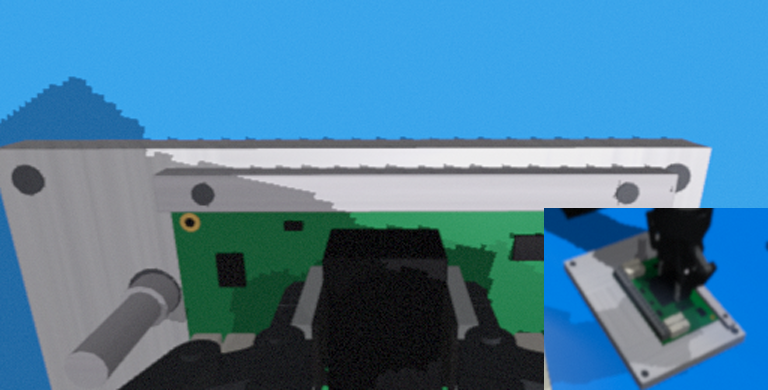

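The board's plain edge lies along the fence and the collar at (180,295) looks to be at the short edge. The 11 N could still be friction, though, so I'll push further towards the pin and watch whether the board moves.

arm_command --increments '[{"fingers": 0.025,"tx": 0,"ty": -0.001,"tz": 0,"spin": 0},{"fingers": 0.025,"tx": 0,"ty": -0.002,"tz": 0,"spin": 0},{"fingers": 0.025,"tx": 0,"ty": -0.003,"tz": 0,"spin": 0},{"fingers": 0.025,"tx": 0,"ty": -0.003,"tz": 0,"spin": 0},{"fingers": 0.025,"tx": 0,"ty": -0.003,"tz": 0,"spin": 0}]'

```text
time_s: 15.62
tool_pos: [542.7, -184.6, 26.9]
eef_rot: [0.993, 0.116, -0.001, 0.002]
wrist_force: [-5.5, -10.7, 6.8]
gripper_width: 33.7
```

```bash
python3 -c "
from station import env;s=env.state();print(s['tool_pos'],s['eef_rot'],s['wrist_force'],s['ft_torque'])"
```

```text
[ 542.66632191 -184.61176686   26.89333341] [ 9.93283855e-01  1.15688033e-01 -5.55446068e-04  1.77574616e-03] [ -5.45654459 -10.68749534   6.83791904] [-2.10836476  1.27673968  0.20852909]
```

It moved the full 3 mm at the same force, so that was friction. I'll keep going.

arm_command --increments '[{"fingers": 0.025,"tx": 0,"ty": -0.001,"tz": 0,"spin": 0},{"fingers": 0.025,"tx": 0,"ty": -0.002,"tz": 0,"spin": 0},{"fingers": 0.025,"tx": 0,"ty": -0.002,"tz": 0,"spin": 0},{"fingers": 0.025,"tx": 0,"ty": -0.002,"tz": 0,"spin": 0}]'

```text
time_s: 16.12
tool_pos: [542.4, -183.3, 26.9]
eef_rot: [0.993, 0.115, -0.0, 0.002]
wrist_force: [-5.7, -13.3, 6.3]
gripper_width: 33.9
```

```bash
python3 -c "
from station import env;s=env.state();print(s['tool_pos'],s['eef_rot'],s['wrist_force'],s['ft_torque'])"
```

```text
[ 542.36722115 -183.29742561   26.94700171] [ 9.93306963e-01  1.15483121e-01 -3.44406415e-04  2.19247891e-03] [ -5.66455787 -13.27007257   6.34421716] [-2.50701937  1.21430205  0.13763797]
```

arm_command --increments '[{"fingers": 0.025,"tx": 0,"ty": -0.001,"tz": 0,"spin": 0},{"fingers": 0.025,"tx": 0,"ty": -0.002,"tz": 0,"spin": 0},{"fingers": 0.025,"tx": 0,"ty": -0.003,"tz": 0,"spin": 0},{"fingers": 0.025,"tx": 0,"ty": -0.003,"tz": 0,"spin": 0}]'

```text
time_s: 16.62
tool_pos: [542.2, -182.7, 27.2]
eef_rot: [0.993, 0.115, 0.0, 0.004]
wrist_force: [-5.5, -20.0, 5.0]
gripper_width: 34.1
```

```bash
python3 -c "
from station import env;s=env.state();print(s['tool_pos'],s['eef_rot'],s['wrist_force'],s['ft_torque'])"
```

```text
[ 542.20362806 -182.67998185   27.1844306 ] [9.93394444e-01 1.14690152e-01 4.06958909e-04 3.67171464e-03] [ -5.52988244 -19.95894016   5.0496977 ] [-4.0617019   1.13986723  0.25115889]
```

Now there's real contact: 0.65 mm of motion for 3 mm commanded, and the force rose by 7 N. Next I'll add down force to keep the board flat, and press more towards the fence.

arm_command --increments '[{"fingers": 0.025,"tx": 0.001,"ty": 0,"tz": 0.0005,"spin": 0},{"fingers": 0.025,"tx": 0.003,"ty": 0,"tz": 0.001,"spin": 0},{"fingers": 0.025,"tx": 0.005,"ty": -0.001,"tz": 0.0015,"spin": 0},{"fingers": 0.025,"tx": 0.005,"ty": -0.002,"tz": 0.0015,"spin": 0},{"fingers": 0.025,"tx": 0.005,"ty": -0.002,"tz": 0.0015,"spin": 0}]' --squeeze 120

```text
time_s: 17.25
tool_pos: [542.3, -182.6, 26.9]
eef_rot: [0.994, 0.113, -0.002, 0.004]
wrist_force: [-19.6, -28.5, 29.1]
gripper_width: 33.2
```

```bash
python3 -c "
from station import env;s=env.state();print(s['tool_pos'],s['eef_rot'],s['wrist_force'],s['ft_torque'])"
```

```text
[ 542.29078684 -182.56369562   26.91928986] [ 0.99355342  0.11326473 -0.00235204  0.00414386] [-19.56524002 -28.51044249  29.08614697] [-5.21981043  4.22207102  0.72568675]
```

arm_command --increments '[{"fingers": 0.025,"tx": 0.001,"ty": -0.002,"tz": -0.0003,"spin": 0},{"fingers": 0.025,"tx": 0.002,"ty": -0.004,"tz": -0.0006,"spin": 0},{"fingers": 0.025,"tx": 0.002,"ty": -0.004,"tz": -0.0006,"spin": 0},{"fingers": 0.025,"tx": 0.002,"ty": -0.004,"tz": -0.0006,"spin": 0}]'

```text
time_s: 17.75
tool_pos: [542.3, -182.2, 27.2]
eef_rot: [0.994, 0.112, -0.003, 0.006]
wrist_force: [-21.3, -42.2, 23.3]
gripper_width: 33.8
```

Run:
```python
from station import env,capture
from h import *
c=capture("wrist"); im=c["frame"]; cv2.imwrite("pics/w8raw.png",im[:,:,::-1]);np.savez("pics/w8.npz",K=c["K"],T=c["world_from_camera"])
d=capture("side"); e=capture("scene")
s=env.state();print(s['time_s'],s['tool_pos'],s['eef_rot'],s['wrist_force'],s['ft_torque'],s['gripper_width'])
a=cv2.resize(im[130:290,90:490],None,fx=2,fy=2,interpolation=2)
b=np.hstack([cv2.resize(d["frame"][225:357,205:365],(400,280),interpolation=2),cv2.resize(e["frame"][110:222,110:270],(400,280),interpolation=2)])
cv2.imwrite("pics/c8.png",np.vstack([a,b])[:,:,::-1])
h=cv2.cvtColor(im,cv2.COLOR_RGB2HSV); sat=h[:,:,1].astype(int); grn=(h[:,:,0]>45)&(h[:,:,0]<88)&(sat>80)
def ang(p): v=cv2.fitLine(np.array(p,np.float32),cv2.DIST_HUBER,0,.01,.01).ravel(); return np.degrees(np.arctan2(v[1],v[0])).round(2)
xs=range(122,390,5)
bp=[(x,190+np.argmax(grn[190:230,x])) for x in xs]; pp=[(x,145+np.argmax(sat[145:180,x]<110)) for x in xs]
print([onz(c,q,22.4) for q in (bp[0],bp[-1])]); print(ang([onz(c,q,22.4) for q in bp]),"plate",ang([onz(c,q,4) for q in pp]),[y for x,y in bp][::3],[y for x,y in pp][::3])
```

```text
17.9 [ 542.28106906 -182.24650052   27.20584012] [ 0.99373018  0.11160007 -0.00286303  0.00612788] [-21.97562921 -40.74906337  23.69723155] [-7.88477524  4.81148855  0.90242979] 33.741114478773575
[array([ 546.5, -112.7]), array([ 575.9, -241.5])]
-76.53 plate -76.59 [np.int64(214), np.int64(203), np.int64(203), np.int64(203), np.int64(203), np.int64(202), np.int64(202), np.int64(202), np.int64(202), np.int64(202), np.int64(202), np.int64(201), np.int64(201), np.int64(201), np.int64(201), np.int64(201), np.int64(200), np.int64(200)] [np.int64(155), np.int64(155), np.int64(154), np.int64(154), np.int64(154), np.int64(154), np.int64(154), np.int64(153), np.int64(153), np.int64(153), np.int64(153), np.int64(153), np.int64(153), np.int64(152), np.int64(152), np.int64(152), np.int64(152), np.int64(152)]
```

View pics/c8.png

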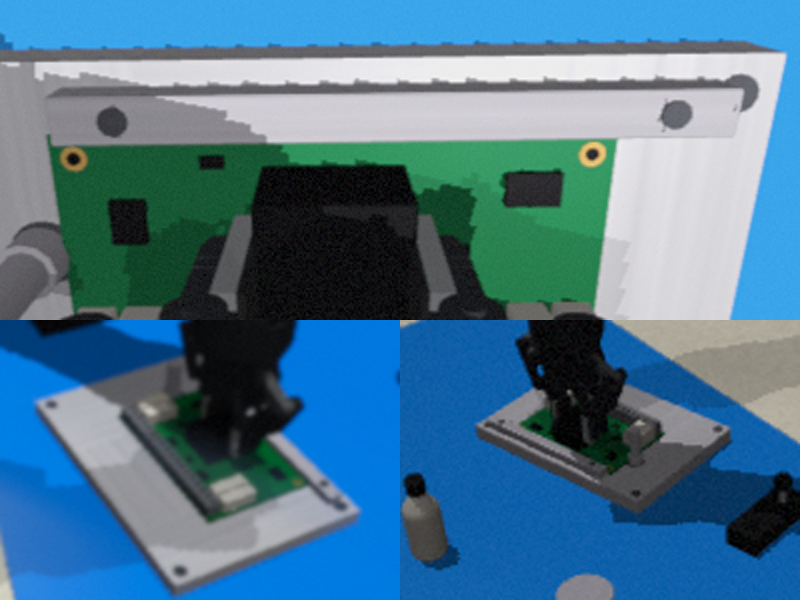

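The board's edge (-76.5°) and the plate's edge (-76.6°) agree, and the board is against both the fence and the collar at (60,250). The last push tilted the tool by about 0.7° and lifted the TCP 0.3 mm. I'll ease the y push and add a little down load so the board stays flat.

arm_command --increments '[{"fingers": 0.025,"tx": 0.001,"ty": 0.0015,"tz": 0.0005,"spin": 0},{"fingers": 0.025,"tx": 0.001,"ty": 0.0025,"tz": 0.0008,"spin": 0},{"fingers": 0.025,"tx": 0.001,"ty": 0.0025,"tz": 0.0008,"spin": 0},{"fingers": 0.025,"tx": 0.001,"ty": 0.0025,"tz": 0.0008,"spin": 0},{"fingers": 0.025,"tx": 0.001,"ty": 0.0025,"tz": 0.0008,"spin": 0},{"fingers": 0.025,"tx": 0.001,"ty": 0.0025,"tz": 0.0008,"spin": 0}]'

```text
time_s: 18.65
tool_pos: [542.3, -182.4, 26.9]
eef_rot: [0.994, 0.112, -0.004, 0.005]
wrist_force: [-26.6, -34.8, 36.3]
gripper_width: 33.0
```

```bash
python3 -c "
from station import env;s=env.state();print(s['tool_pos'],s['eef_rot'],s['wrist_force'],s['ft_torque'],s['gripper_width'],s['dq'].round(4))"
```

```text
[ 542.27310601 -182.37253571   26.9192143 ] [ 0.99367193  0.11215471 -0.00412929  0.00451352] [-26.56963633 -34.79170729  36.32940905] [-6.35151358  5.66567747  0.83414526] 33.03527306572306 [-0.0003  0.0015 -0.0007 -0.0007 -0.0006 -0.0021 -0.001 ]
```

arm_command --increments '[{"fingers": 0.025,"tx": 0,"ty": -0.0005,"tz": -0.0004,"spin": 0},{"fingers": 0.025,"tx": 0,"ty": -0.0005,"tz": -0.0004,"spin": 0},{"fingers": 0.025,"tx": 0,"ty": -0.0005,"tz": -0.0004,"spin": 0},{"fingers": 0.025,"tx": 0,"ty": -0.0005,"tz": -0.0004,"spin": 0}]'

```text
time_s: 19.15
tool_pos: [542.3, -182.3, 27.0]
eef_rot: [0.994, 0.112, -0.004, 0.005]
wrist_force: [-26.5, -37.2, 31.0]
gripper_width: 33.5
```

```bash
python3 -c "
from station import env;s=env.state();print(s['tool_pos'],s['eef_rot'],s['wrist_force'],s['gripper_width']);
ok=26.6<s['tool_pos'][2]<27.1 and max(abs(s['wrist_force']))<45
print(ok)
if ok: print(env.hand_in())"
```

```text
[ 542.26364439 -182.33201799   27.00694598] [ 0.99368344  0.11204164 -0.00409939  0.00480389] [-26.46721815 -37.17318563  30.96518797] 33.522927338856825
True
the job is handed in; nothing more can be done
None
```

The stop pin is home in the bushing hole, and the large board is on the plate, held by its module and pressed into the corner against the fence and pin. I handed the job in at about 19 s, with the gripper still holding and pushing.

- **Pin:** it went down without resistance until the collar met the plate with about 24 N, at the expected height. A later view showed it upright with the collar on the plate.
- **Squareness:** the last picture, taken before two small force adjustments, showed the board's plain edge along the fence (edge angle -76.5°, plate -76.6°). Its short edge was at the collar.
- **Push at the end:** about 34 N towards the fence, 30 N towards the pin and 31 N down. The board had stopped moving when I pushed harder, so it is against both stops. Friction takes an unknown part of those pushes.
- **False contact:** the first 11 N towards the pin turned out to be friction only, so I slid the board about 5 mm further until it met the pin.
- **Small disagreement:** under load the tool leans about 0.7°, and its height at hand-in was 27.0 mm, against 26.9 mm when the board first lay flat. The end of the board away from the pin could be a tenth or two of a millimetre up, which the cameras cannot resolve.
- **Bench:** I touched nothing else on it.

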